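Put the cordless handpiece on a timed charge

ROBOT

A 7-joint arm with a two-finger parallel gripper is mounted at the origin on a cart in front of the work surface, level with it; the furniture and walls round the work are solid. World frame = base frame: x ahead of the robot, y to its left, z up, the work surface at z = 0. Lengths are in m, angles in rad, forces in N, time in s.
With the tool pointing down it reaches from about 0.4 to 0.85 m from the base axis. Payload 6.9 kg.
Tool frame: the origin (TCP) lies midway between the tips of the shut fingers; the grasp point (between the pads) lies behind it (ctrl.pinch_z is the z of the grasp point in the tool frame, in m); z points along the fingers, y is the direction in which the jaws open and shut (so a half turn about z gives the same grasp; the last joint's range is limited). The gripper opens to 85 mm and grips with 20 to 120 N. Pads are 22 mm wide; open, the fingers measure 114 mm over their backs; the gripper's body (76 mm by 85 mm) begins 54 mm behind the grasp point. The pads swing forward as they close: fully open they stand 13 mm farther back than shut.
Start: joints at [1.337, 0.507, -0.238, 1.5, 0.126, 1.149, -0.155], TCP at [0.208, -0.589, 0.231] pointing down, gripper open.
Joint ranges: [-3.08, 3.08], [-0.24, 2.05], [-1.43, 1.35], [0, 2.5], [-1.52, 4.66], [0.17, 1.96], [-2.89, 2.89]. Speed limits (rad/s): [2.39, 2.39, 3.14, 3.14, 3.14, 3.14, 3.14].

INTERFACE

Orientations are given as a unit quaternion [w, x, y, z].
In Python, from station import ctrl, get_state, vision, ticket, models gives the robot as it stands. Calls block until the motion is done:
- ctrl.movep(position, orientation): joint-space move of the TCP to a pose.
- ctrl.movel(position, frame=None, max_speed=0.15): straight line of the TCP; frame=None keeps the orientation; max_speed is the mean speed in m/s.
- ctrl.set_joints(angles): joint-space move.
- ctrl.ungrasp() and ctrl.close_gripper(force=None): open the fingers fully, or close them until they stop; force is the grip in N (None keeps the last).
- ctrl.pause(seconds).
- ctrl.ik(position, orientation): joint angles nearest the present ones, or None.
- get_state(): the state.
- vision.grab_frame(name): name is "scene" or "top" or "wrist"; returns (picture, depth): 420x560x3 uint8, blue, green, red; 420x560 float32, m along the optical axis (not along the pixel's ray), 0 where there is no reading.
- vision.camera_info(name): a dict with "mtx" (3x3 intrinsics, pixels), "dist_coeffs" ([k1, k2, p1, p2, k3] as OpenCV has them; the pictures are not rectified), "R" (3x3) and "t" (3): a world point X has camera coordinates R X + t; the wrist camera has in their place "hand_eye" (4x4, takes a point from camera to tool coordinates, whose origin is the TCP and whose axes are the flange's). Camera axes: x right, y down, z forward; pixel columns grow to the right and rows downward; lengths in m; the calibration is good to about 2 mm. A picture is of the moment at which its call begins: read the wrist's pose just before it. camera_info takes no time and is no camera call.
A pose or a line that the arm cannot do raises ctrl.Unreachable and nothing moves.
- ticket.close_job(): hands the job in, once; it reports no verdict.
Trained networks look in the newest picture that a camera, given by its name, has taken for a name from the list of things; names that differ only in an ending like _2 or _b are one class to them, and where a whole thing is asked for, a point or a joint stands for the part that bears it (a point fixed in the world has none). Each returns a list of dicts, best first, with "p" (0 to 1); they miss things now and then, are a little off and sometimes report something else, mostly with a low value. They report only what shows in the picture. A call takes as long as a camera call.
- models.recognise(camera, target): "point" ([column, row] in pixels, amid what is visible of it).
- models.masks_of(camera, target): "mask" (420x560 bool, what is visible of it) and "point" ([column, row] in pixels, amid what is visible of it).
The state is a dict: "time": time; "qpos": joint angles; "qd": joint speeds; "tau": joint torques, N m; "tcp_pos": TCP position; "eef_rot": TCP orientation; "contact_force": force on the tool from outside, world axes, zero at the start; "wrist_torque": the same for the moment, N m; "width": finger opening in m.
Only numpy, scipy, OpenCV 4.12 (cv2) and the standard library are available. Lean on these libraries where they do the work, as an engineer would, in place of code of your own. Each camera call takes 0.05 s, during which the arm holds its last target.

TASK

Put the dark grey handpiece on charge. First lay it in the charger's two black saddles, its middle between them and its burr end pointing to the back of the charger; then turn the time selector anticlockwise right back to its end stop and from there exactly three clicks clockwise, and let go; finally push the orange paddle switch fully over to its on side, away from the charger's front. Do not disturb the cutters, the marker and the steel block lying around.

Things in the scene. Friction and masses are not known exactly. Their poses are not given: they have to be found in the camera images.
- charger: Grey desk charger fixed to the bench, 175 (x, -95 to 80) x 155 (y, -80 to 75) x 102 mm high. Origin: on its underside near the middle; x to its back, y to its left, z up. Its low front looks to the robot's right (yaw 1.1 to 1.5 rad). Left part (y 0 to 75 mm): sloped black control panel, flat top behind it (x 57 to 80 mm). Right part (y -78 to -22 mm): two cradle saddles on a base plate 24 mm high.
- panel (a point): Middle of the black sloped panel, at (-17.5, 37.5, 63.7) mm in the charger's frame; axes as the charger's. The panel rises from front to back at 0.48 rad to the level: up-slope direction (0.887, 0, 0.462), outward normal (-0.462, 0, 0.887) in the charger's frame. The selector is 35 mm up-slope of it, the paddle switch 42 mm down-slope.
- cradle (a point): Middle between the two black U-shaped saddles, on the slot's centre line, level with the slot floor (72 mm above the bench); at (-10, -50, 72) mm in the charger's frame. Saddles 12 mm thick, centred 40 mm in front of and behind it; slot along x, 31 mm wide at the floor, 43 mm at its mouth 24 mm higher. Between the saddles is room for fingers; the housing wall 50 mm to the left is 68 mm high here.
- handpiece: Dark grey cordless handpiece, 26 mm thick, 173 mm long: solid body from 60 mm on the burr side to 86 mm on the blunt side of the origin, then a thin burr; 0.19 kg. Origin: on its underside, halfway between its two ends, 13 mm under its axis; -y points to the burr, z up. Grip it across x at the origin. Laid right, its origin is within 15 mm of cradle and -y points along the charger's x.
- handpiece_tip (a point): The burr end of the handpiece, on its axis, 86 mm from its origin.
- selector_grip (a point): Point on the selector's turning axis (along the panel's normal), 30 mm out from the panel, inside its bar grip. The black bar grip is 14 mm wide, 46 mm long and stands 8 to 42 mm out from the panel, over a round skirt of 44 mm diameter; a white line on one half is the pointer.
- selector (a joint): Selector angle, rad: 0 at the anticlockwise end stop, growing clockwise (looking onto the panel), 0.36 a click, seven positions up to 2.16; three clicks = 1.08. Starts at the first to fourth click. At 0 the pointer end of the bar is 0.72 rad anticlockwise of up-slope (red dot; white dots mark the others). A sprung detent (about 0.12 N m) pulls it to the nearest click when let go.
- power_tip (a point): Tip of the orange paddle switch, mid-width (16 mm wide, 7 mm thick, 55 mm long from its hinge). The hinge runs along the charger's y, 4 mm out from the panel and 77 mm down-slope of the selector's axis.
- power (a joint): Angle of the paddle switch in rad: near 0 (0 to 0.12) off, leaning down the slope to the charger's front; 0.45 square to the panel; 0.9 fully on, leaning up the slope towards the selector. It stays where it is left and needs about 1.2 N at its tip.
- cutter: Side cutters with red handles, 150 mm long, loose on the bench on the far left, in front of the rolling mill (a machine 370 mm high at the left); not to be disturbed. Origin: underside, middle.
- marker: Blue and white marker pen, 135 mm long, loose on the bench to the right of the handpiece; not to be disturbed. Origin: underside, middle.
- block: Steel bench block, 63 x 63 x 20 mm, loose on the bench beyond the handpiece, on the right; not to be disturbed. Origin: underside, middle.

How it is judged:
On the way, in this order (a step that is already met when the one before it is completed fails the run):
1. the handpiece lies in both saddles, burr to the back, let go (x of handpiece in the frame of cradle between -0.018 and 0.018 m and y of handpiece in the frame of cradle between -0.006 and 0.006 m and z of handpiece in the frame of cradle between -0.006 and 0.006 m and x of handpiece_tip in the frame of cradle above 0.05 m and contact force between handpiece and the fingers below 0.1 N), for 0.2 s.
2. the selector is at its anticlockwise end stop (value of joint selector below 0.1 rad), for 0.1 s.
3. the selector stands three clicks from the stop, let go (value of joint selector between 0.96 and 1.2 rad and contact force between selector and the fingers below 0.1 N), for 0.2 s.
4. the paddle switch is on (value of joint power above 0.72 rad), for 0.2 s.
At the end, for the whole second after the job is handed in: The handpiece rests still in both saddles (origin within 18 mm of the cradle point along the slot, 6 mm across and in height) with its burr to the charger's back; the selector stands at the third click (0.96 to 1.20 rad); the paddle switch is on (over 0.72 rad) (x of handpiece in the frame of cradle between -0.018 and 0.018 m and y of handpiece in the frame of cradle between -0.006 and 0.006 m and z of handpiece in the frame of cradle between -0.006 and 0.006 m and x of handpiece_tip in the frame of cradle above 0.05 m and linear speed of handpiece below 0.02 m/s and value of joint selector between 0.96 and 1.2 rad and value of joint power above 0.72 rad); the robot touches nothing.
It fails at once if the cutters, the marker or the steel block are moved more than 30 mm (distance of any of cutter, marker, block from where it was at the start of the episode above 0.03 m).
It also fails if it takes over 59 s, if anything falls off the work surface, if the arm or the gripper's body presses on something with over 40 N, if the wrist force passes 120 N, or if a joint passes its speed limit or range.

## Working session

There is one attempt and no reset: what is moved stays moved. The work goes in short steps, each a Python script; the robot and the scene stay as the last script left them, time stands still between calls to the robot, and variables do not carry over. Pictures are saved under pics/ and viewed, and the job is handed in when it is done.

```bash
ls; mkdir -p pics
python3 - <<'E'
from station import ctrl,get_state,vision,models
import cv2,numpy as np
for n in("scene","top","wrist"):
    im,d=vision.grab_frame(n); cv2.imwrite(f"pics/{n}0.png",im); np.save(f"pics/{n}0.npy",d)
    i=vision.camera_info(n); print(n,{k:np.round(v,4).tolist() for k,v in i.items()})
for n in("scene","top"):
    for t in("charger","handpiece","handpiece_tip","selector_grip","power_tip","marker","block","cutter"):
        print(n,t,[(np.round(r["point"]).tolist(),round(r["p"],2)) for r in models.recognise(n,t)[:2]])
s=get_state();print(s, ctrl.pinch_z)
E
```

```text
pics
scene {'mtx': [[380.9036, 0.0, 279.7799], [0.0, 380.9036, 213.4655], [0.0, 0.0, 1.0]], 'dist_coeffs': [-0.0854, 0.0, 0.0, 0.0, 0.0], 'R': [[0.7512, -0.66, -0.0099], [-0.2743, -0.2985, -0.9141], [0.6004, 0.6894, -0.4053]], 't': [-0.4117, 0.1926, 0.7697]}
top {'mtx': [[534.0394, 0.0, 280.9671], [0.0, 534.0394, 211.2059], [0.0, 0.0, 1.0]], 'dist_coeffs': [0.0137, 0.0, 0.0, 0.0, 0.0], 'R': [[-0.1132, -0.9936, -0.0016], [-0.962, 0.11, -0.25], [0.2486, -0.0267, -0.9682]], 't': [-0.0504, 0.4763, 1.6373]}
wrist {'mtx': [[336.5939, 0.0, 277.35], [0.0, 336.5939, 210.1074], [0.0, 0.0, 1.0]], 'dist_coeffs': [-0.0502, 0.0, 0.0, 0.0, 0.0], 'hand_eye': [[0.0008, -0.9524, -0.305, 0.0779], [1.0, 0.0006, 0.001, -0.0013], [-0.0008, -0.305, 0.9524, -0.1431], [0.0, 0.0, 0.0, 1.0]]}
scene charger [([244.0, 224.0], 0.69)]
scene handpiece [([358.0, 303.0], 0.95)]
scene handpiece_tip [([362.0, 305.0], 0.85)]
scene selector_grip [([236.0, 203.0], 0.71)]
scene power_tip [([248.0, 230.0], 0.4)]
scene marker [([403.0, 326.0], 0.72)]
scene block [([343.0, 262.0], 0.91)]
scene cutter [([187.0, 215.0], 0.64), 
[... 359 characters left out ...]
array([ 1.33650892,  0.50749872, -0.23762464,  1.50022912,  0.12568533,
        1.14890104, -0.15482917]), 'qd': array([ 1.54288250e-03,  1.18203418e-03,  7.82097636e-04,  1.47840759e-04,
       -6.86302953e-04,  1.22679520e-04,  3.36752638e-05]), 'tau': array([-5.89447081e-04, -6.20363402e+01, -2.18509577e+00, -2.49965447e+01,
        1.38263902e-02,  2.27754317e-03,  7.01916093e-06]), 'tcp_pos': array([ 0.20828816, -0.58924287,  0.23126655]), 'eef_rot': array([-3.16060806e-05,  9.85605623e-01,  1.69060804e-01,  1.05985433e-05]), 'contact_force': array([0.24375207, 0.3025027 , 0.46919185]), 'wrist_torque': array([-0.01348707,  0.00444578, -0.03465711]), 'width': 0.08558694156380318} -0.0187
```

View pics/scene0.png

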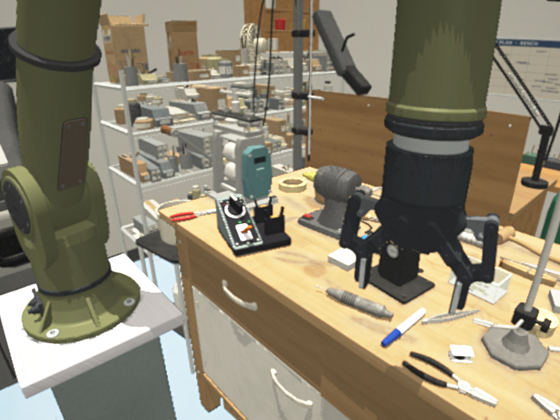

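View pics/top0.png

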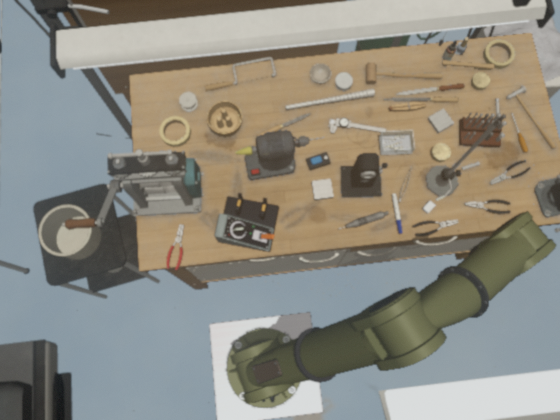

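View pics/wrist0.png

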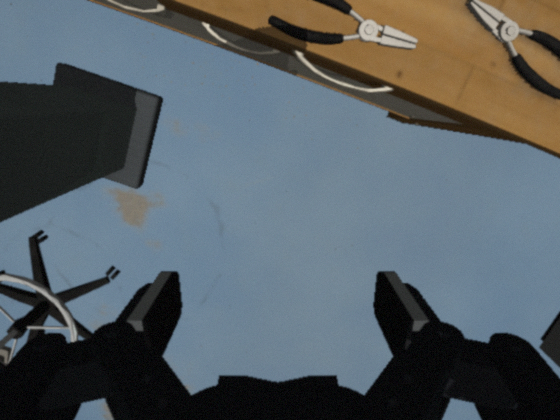

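The scene shows the charger at (245,225), the handpiece at (358,303) with its thin burr to the left, the marker at (403,326), and a white pad and a machine behind. Now I'll measure from the top camera.

```bash
cat > h.py <<'E'
from station import ctrl,get_state,vision,models,ticket
import cv2,numpy as np
from scipy.spatial.transform import Rotation as R
def q2R(q): return R.from_quat(np.r_[q[1:],q[0]]).as_matrix()
def R2q(M): q=R.from_matrix(M).as_quat(); return np.r_[q[3],q[:3]]
def campose(n,s=None):
    i=vision.camera_info(n)
    if n=="wrist":
        s=s or get_state(); T=np.eye(4);T[:3,:3]=q2R(s["eef_rot"]);T[:3,3]=s["tcp_pos"]
        return T@np.array(i["hand_eye"]),i
    T=np.eye(4);T[:3,:3]=np.array(i["R"]).T;T[:3,3]=-T[:3,:3]@np.array(i["t"]);return T,i
def und(i,uv): return cv2.undistortPoints(np.array(uv,float).reshape(-1,1,2),np.array(i["mtx"]),np.array(i["dist_coeffs"])).reshape(-1,2)
def plane(T,i,uv,z):
    p=np.c_[und(i,uv),np.ones(len(np.array(uv).reshape(-1,2)))]@T[:3,:3].T
    return T[:3,3]+p*((z-T[2,3])/p[:,2])[:,None]
def cloud(T,i,d):
    v,u=np.nonzero(d>0); z=d[v,u]; p=np.c_[und(i,np.c_[u,v]),np.ones(len(u))]*z[:,None]
    out=np.full(d.shape+(3,),np.nan); out[v,u]=p@T[:3,:3].T+T[:3,3]; return out
def proj(T,i,X):
    Ti=np.linalg.inv(T); r,_=cv2.Rodrigues(Ti[:3,:3])
    return cv2.projectPoints(np.array(X,float).reshape(-1,1,3),r,Ti[:3,3],np.array(i["mtx"]),np.array(i["dist_coeffs"]))[0].reshape(-1,2)
def look(name):
    s=get_state(); im,d=vision.grab_frame("wrist"); T,i=campose("wrist",s)
    cv2.imwrite(f"pics/{name}.png",im); np.savez(f"pics/{name}.npz",T=T,d=d,im=im); return im,d,T,i
E
python3 - <<'E'
from h import *
im=cv2.imread("pics/top0.png");d=np.load("pics/top0.npy");T,i=campose("top")
C=cloud(T,i,d)
for n,(u,v) in dict(charger=(247,224),hp=(366,219),hpL=(347,224),hpR=(386,213),sel=(240,230),pow=(262,232),mark=(397,213),pad=(322,189),mach=(360,182),cut=(176,245)).items():
    print(n,plane(T,i,[(u,v)],0.02)[0].round(3),C[v,u].round(3))
cv2.imwrite("pics/topz.png",cv2.resize(im[160:280,160:420],None,fx=3,fy=3,interpolation=cv2.INTER_CUBIC))
T,i=campose("top")
E
```

```text
charger [0.448 0.009 0.02 ] [0.435 0.007 0.072]
hp [ 0.421 -0.376  0.02 ] [nan nan nan]
hpL [ 0.411 -0.313  0.02 ] [ 0.41  -0.312  0.027]
hpR [ 0.433 -0.444  0.02 ] [ 0.434 -0.444  0.018]
sel [0.431 0.033 0.02 ] [0.409 0.028 0.114]
pow [ 0.416 -0.037  0.02 ] [ 0.41  -0.037  0.046]
mark [ 0.429 -0.479  0.02 ] [ 0.43  -0.481  0.014]
pad [ 0.538 -0.248  0.02 ] [ 0.537 -0.248  0.021]
mach [ 0.547 -0.376  0.02 ] [ 0.53  -0.365  0.078]
cut [0.405 0.242 0.02 ] [0.409 0.245 0.001]
```

View pics/topz.png

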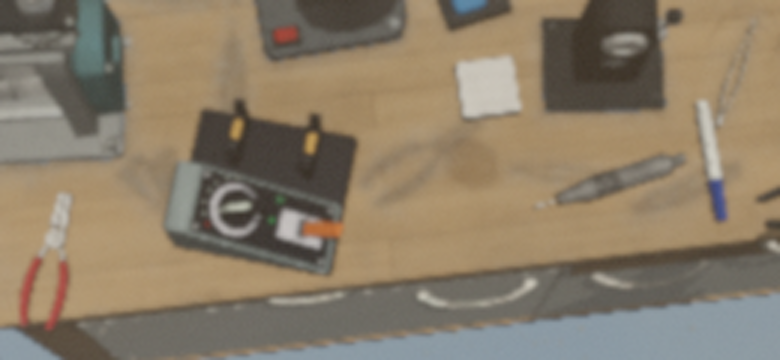

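Run:
```python
from h import *
def down(yaw): # tool x dir yaw
    c,s=np.cos(yaw),np.sin(yaw); x=np.array([c,s,0]);z=np.array([0,0,-1.]);return np.c_[x,np.cross(z,x),z]
for p in([.42,-.37,.25],[.42,-.37,0.003],[.48,.01,.3],[.48,.01,.08]):
    for yaw in(1.4,-1.74,0.):
        q=ctrl.ik(p,R2q(down(yaw))); print(p,yaw,None if q is None else np.round(q,2))
for yc in (1.1,1.3,1.5):
  X=np.array([np.cos(yc),np.sin(yc),0]);Z=np.array([0,0,1.]);Y=np.cross(Z,X)
  z=.462*X-.887*Z; up=.887*X+.462*Z
  for roll in np.arange(-2.6,3.,.8):
    x=R.from_rotvec(z*roll).apply(up)
    q=ctrl.ik([.41,.03,.1],R2q(np.c_[x,np.cross(z,x),z])); print(yc,round(roll,2),None if q is None else np.round(q,2))
```

```text
[0.42, -0.37, 0.25] 1.4 [ 1.05  0.42 -0.56  1.64  0.24  1.15  0.26]
[0.42, -0.37, 0.25] -1.74 [ 0.53  0.39  0.21  1.65 -0.09  1.11 -2.54]
[0.42, -0.37, 0.25] 0.0 [ 0.82  0.39 -0.21  1.65  0.09  1.12 -0.98]
[0.42, -0.37, 0.003] 1.4 [ 0.9   0.7  -0.35  1.92  0.42  0.59  0.1 ]
[0.42, -0.37, 0.003] -1.74 [ 0.53  0.7   0.23  1.93 -0.29  0.55 -2.35]
[0.42, -0.37, 0.003] 0.0 [ 0.76  0.69 -0.13  1.92  0.16  0.54 -1.05]
[0.48, 0.01, 0.3] 1.4 [ 0.61  0.31 -0.92  1.74  0.26  1.22 -0.55]
[0.48, 0.01, 0.3] -1.74 [ 0.77  0.4  -1.22  1.74  0.4   1.28  2.43]
[0.48, 0.01, 0.3] 0.0 [ 0.5   0.28 -0.75  1.74  0.2   1.2  -1.88]
[0.48, 0.01, 0.08] 1.4 [ 0.35  0.54 -0.62  2.07  0.49  0.68 -0.76]
[0.48, 0.01, 0.08] -1.74 [ 0.67  0.77 -1.23  2.06  0.89  0.99  1.93]
[0.48, 0.01, 0.08] 0.0 [ 0.18  0.5  -0.37  2.07  0.3   0.63 -1.96]
1.1 -2.6 [ 0.28  0.4  -0.01  2.39 -1.12  0.52 -2.85]
1.1 -1.8 [ 0.96  0.55 -1.01  2.39  0.07  0.24  1.33]
1.1 -1.0 [ 0.91  0.52 -0.92  2.39 -0.16  0.24  0.78]
1.1 -0.2 [ 0.87  0.5  -0.85  2.39 -0.34  0.25  0.16]
1.1 0.6 [ 0.8   0.47 -0.75  2.39 -0.54  0.27 -0.42]
1.1 1.4 [ 0.71  0.44 -0.62  2.39 -0.74  0.31 -1.01]
1.1 2.2 [ 0.59  0.42 -0.45  2.39 -0.9   0.37 -1.63]
1.3 -2.6 [ 0.28  0.43  0.    2.32 -0.92  0.62 -2.85]
1.3 -1.8 [ 0.97  0.6  -1.03  2.31  0.09  0.39  1.5 ]
1.3 -1.0 [ 0.9   0.55 -0.91  2.31 -0.12  0.38  0.93]
1.3 -0.2 [ 0.86  0.53 -0.84  2.31 -0.23  0.39  0.25]
1.3 0.6 [ 0.79  0.5  -0.73  2.31 -0.39  0.41 -0.37]
1.3 1.4 [ 0.69  0.47 -0.57  2.31 -0.56  0.44 -0.99]
1.3 2.2 [ 0.56  0.44 -0.4   2.31 -0.71  0.49 -1.62]
1.5 -2.6 [ 0.27  0.46  0.    2.24 -0.77  0.71 -2.82]
1.5 -1.8 [ 0.95  0.64 -1.04  2.23  0.12  0.53  1.65]
1.5 -1.0 [ 0.87  0.58 -0.89  2.23 -0.07  0.52  1.06]
1.5 -0.2 [ 0.84  0.57 -0.84  2.23 -0.14  0.52  0.33]
1.5 0.6 [ 0.77  0.53 -0.72  2.23 -0.27  0.53 -0.32]
1.5 1.4 [ 0.67  0.5  -0.56  2.23 -0.42  0.56 -0.95]
1.5 2.2 [ 0.54  0.47 -0.38  2.23 -0.56  0.6  -1.59]
```

```bash
cat >> h.py <<'E'
def down(yaw):
    c,s=np.cos(yaw),np.sin(yaw); x=np.array([c,s,0]);z=np.array([0,0,-1.]);return np.c_[x,np.cross(z,x),z]
E
python3 - <<'E'
from h import *
ctrl.movep([.42,-.35,.2],R2q(down(1.4))); im,d,T,i=look("w1")
for t in("handpiece","handpiece_tip"):
    r=models.masks_of("wrist",t)
    for k in r[:2]:
        print(t,k["p"],k["point"],plane(T,i,[k["point"]],.013))
        if t=="handpiece": np.save("pics/hpmask.npy",k["mask"]) if k is r[0] else 0
print(get_state()["time"])
E
```

```text
handpiece 0.82 [278.5, 203.4] [[ 0.4158874 -0.3715152  0.013    ]]
handpiece_tip 0.88 [283.7, 204.5] [[ 0.42093116 -0.37359645  0.013     ]]
2.3167
```

View pics/w1.png

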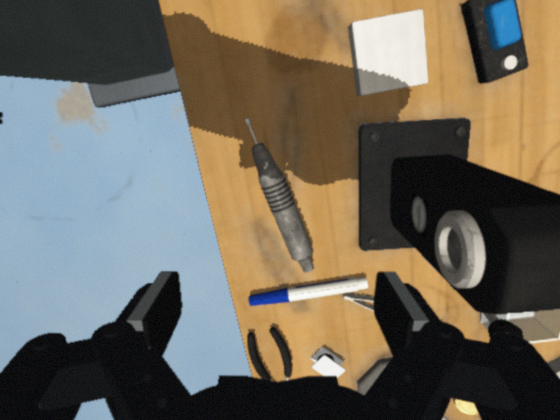

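The wrist picture shows the handpiece clearly, with the burr tip at (248,120) and the blunt end at (308,270). The marker is below the blunt end.

Run:
```python
from h import *
D=np.load("pics/w1.npz");T=D["T"];i=vision.camera_info("wrist");m=np.load("pics/hpmask.npy");C=cloud(T,i,D["d"])
P=plane(T,i,[(248,120),(308,270)],.013);print(P.round(4),np.linalg.norm(P[0]-P[1]),P.mean(0))
v,u=np.nonzero(m); pts=C[v,u]; pts=pts[pts[:,2]>.006]
c=np.median(pts,0);w,V=np.linalg.eigh(np.cov((pts-pts.mean(0))[:,:2].T));a=V[:,1];a=a*np.sign(a[1]);
s=(pts-pts.mean(0))[:,:2]@a; n=(pts-pts.mean(0))[:,:2]@np.array([-a[1],a[0]])
print("mean",pts.mean(0),"dir",a,np.arctan2(a[1],a[0]),"ext",s.min(),s.max(),n.min(),n.max(),"zmax",np.percentile(pts[:,2],98))
for k in np.arange(s.min(),s.max(),.015):
    q=(s>=k)&(s<k+.015); print(round(k,3),n[q].min().round(4),n[q].max().round(4),pts[q,2].max().round(4))
print("end pts",(pts.mean(0)[:2]+a*s.max()),(pts.mean(0)[:2]+a*s.min()))
```

```text
[[ 0.4016 -0.2848  0.013 ]
 [ 0.4346 -0.4521  0.013 ]] 0.17044736595179627 [ 0.41808547 -0.36845996  0.013     ]
mean [ 0.41959432 -0.37194042  0.0223073 ] dir [-0.2077651   0.97817875] 1.7800859740800545 ext -0.08067169793674887 0.09219375735294966 -0.012160928145144386 0.013521948686703603 zmax 0.026783614776024024
-0.081 -0.0061 0.0077 0.0223
-0.066 -0.0113 0.0132 0.0271
-0.051 -0.0115 0.0132 0.0275
-0.036 -0.0117 0.0131 0.0282
-0.021 -0.0116 0.0133 0.0273
-0.006 -0.0122 0.0134 0.0283
0.009 -0.0121 0.0135 0.0279
0.024 -0.0119 0.0131 0.0273
0.039 -0.0089 0.01 0.0249
0.054 -0.0074 0.0087 0.0226
0.069 -0.0005 0.0018 0.0149
0.084 -0.0017 0.0029 0.017
end pts [ 0.40043967 -0.28175845] [ 0.43635508 -0.45085176]
```

Run:
```python
from h import *
D=np.load("pics/w1.npz");T=D["T"];i=vision.camera_info("wrist")
print(plane(T,i,[(360,120),(360,245),(248,300),(366,283)],.01).round(3))
ctrl.movep([.46,.03,.3],R2q(down(1.5))); im,d,T,i=look("w2")
for t in("charger","selector_grip","power_tip"):
    for k in models.masks_of("wrist",t)[:2]:
        print(t,k["p"],k["point"],plane(T,i,[k["point"]],.1))
        np.save(f"pics/m_{t}.npy",k["mask"]) 
print(get_state()["time"])
```

```text
[[ 0.507 -0.303  0.01 ]
 [ 0.494 -0.434  0.01 ]
 [ 0.362 -0.48   0.01 ]
 [ 0.497 -0.481  0.01 ]]
charger 0.63 [267.0, 178.3] [[0.44906603 0.03311921 0.1       ]]
selector_grip 0.61 [237.5, 179.5] [[0.41835475 0.03408591 0.1       ]]
power_tip 0.93 [227.0, 240.4] [[ 0.39935433 -0.0332519   0.1       ]]
power_tip 0.67 [268.1, 179.6] [[0.45009435 0.03166221 0.1       ]]
3.9833
```

View pics/w2.png

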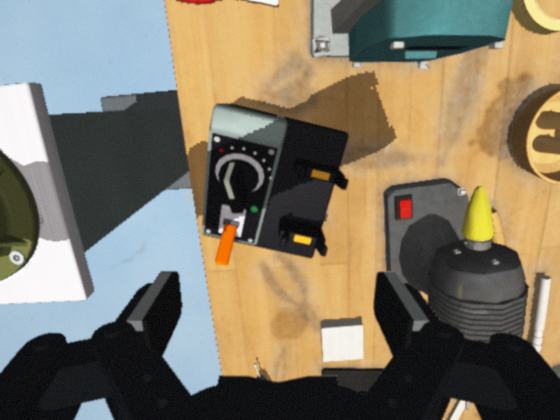

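The picture shows the charger: panel with selector at (237,180), orange paddle at (227,243), saddles at (318,175) and (302,240), grey flat top at the back (upper left). I'll fit the charger's pose to the depth.

```bash
cat > fit.py <<'E'
from h import *
from scipy.optimize import differential_evolution,minimize
def hmap(x,y):
    h=np.zeros_like(x)
    L=(y>0)&(y<75)&(x>-95)&(x<80); h[L]=np.minimum(63.7+(x[L]+17.5)*np.tan(.48),102)
    Rr=(y<=0)&(y>-80)&(x>-95)&(x<80); h[Rr]=24
    for sx in(-50,30):
        s=(abs(x-sx)<6)&(abs(y+50)<28); h[s]=np.where(abs(y[s]+50)<15.5,72,np.where(abs(y[s]+50)<21.5,72+(abs(y[s]+50)-15.5)*4,96))
    return h
def fitpose(C,x0):
    m=np.isfinite(C[...,2])&(np.hypot(C[...,0]-x0[0],C[...,1]-x0[1])<.16)&(C[...,2]<.13)&(C[...,2]>-.01)
    P=C[m]
    def cost(p):
        c,s=np.cos(p[2]),np.sin(p[2]); dx=P[:,0]-p[0];dy=P[:,1]-p[1]
        r=P[:,2]*1e3-hmap((c*dx+s*dy)*1e3,(-s*dx+c*dy)*1e3)
        return np.mean(np.minimum(abs(r),15))
    r=differential_evolution(cost,[(x0[0]-.04,x0[0]+.04),(x0[1]-.04,x0[1]+.04),(1.05,1.55)],seed=1,maxiter=150,tol=1e-6)
    return r.x,r.fun,len(P)
E
python3 - <<'E'
from fit import *
D=np.load("pics/w2.npz");T=D["T"];i=vision.camera_info("wrist");C=cloud(T,i,D["d"])
p,f,n=fitpose(C,(.44,.02));print(p,f,n); np.save("pics/cp.npy",p)
Tt,it=campose("top");print("top",fitpose(cloud(Tt,it,np.load("pics/top0.npy")),(.44,.02)))
Ts,is_=campose("scene");print("scene",fitpose(cloud(Ts,is_,np.load("pics/scene0.npy")),(.44,.02)))
def W(l): l=np.array(l,float)/1e3;c,s=np.cos(p[2]),np.sin(p[2]);return np.c_[p[0]+c*l[:,0]-s*l[:,1],p[1]+s*l[:,0]+c*l[:,1],l[:,2]]
im=D["im"].copy()
polys=[[(57,0,102),(57,75,102),(80,75,102),(80,0,102)],[(-95,0,23.3),(-95,75,23.3),(57,75,102),(57,0,102)],
 [(-95,-80,24),(-95,0,24),(80,0,24),(80,-80,24)],
 [(-50,-78,96),(-50,-71.5,96),(-50,-65.5,72),(-50,-34.5,72),(-50,-28.5,96),(-50,-22,96)],[(30,-78,96),(30,-71.5,96),(30,-65.5,72),(30,-34.5,72),(30,-28.5,96),(30,-22,96)]]
for k,q in enumerate(polys): cv2.polylines(im,[np.round(proj(T,i,W(q))*8).astype(int)],k<3,(0,255,255),1,cv2.LINE_AA,3)
cv2.imwrite("pics/fit.png",cv2.resize(im[80:290,170:400],None,fx=3,fy=2.8,interpolation=cv2.INTER_CUBIC))
E
```

```text
[0.45049337 0.01264106 1.27800722] 2.304671935671403 38844
top (array([0.45069938, 0.0141173 , 1.27206798]), np.float64(4.387820055927975), 6317)
scene (array([0.45195652, 0.01186426, 1.28983826]), np.float64(5.522681852759686), 5292)
```

View pics/fit.png

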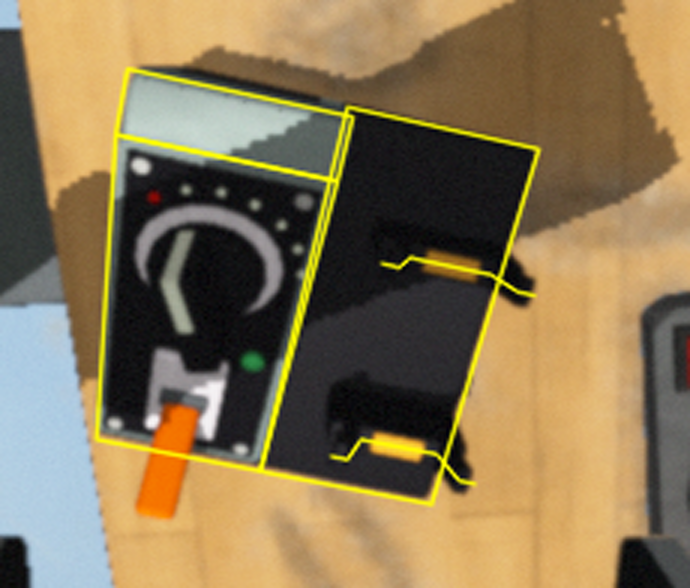

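The overlay matches the housing and saddles within about 2 mm, and the three cameras agree. Next I'll grasp the handpiece.

Run:
```python
from h import *
o=np.array([.4187,-.3665]);q=R2q(down(1.78))
ctrl.movep([*o,.12],q)
ctrl.movel([*o,.003])
print(get_state()["contact_force"].round(2))
ctrl.close_gripper(40)
s=get_state();print(s["width"],s["contact_force"].round(2))
ctrl.movel([*o,.15]);s=get_state();print(s["width"],s["contact_force"].round(2),s["time"],s["tcp_pos"])
im,d,T,i=look("w3")
```

```text
[-0.17 -0.16  1.09]
0.024297703704002627 [-1.51 -0.47  5.37]
0.02470186876555999 [-0.09 -0.15 -2.1 ] 8.2417 [ 0.41807812 -0.36619322  0.1490635 ]
```

View pics/w3.png

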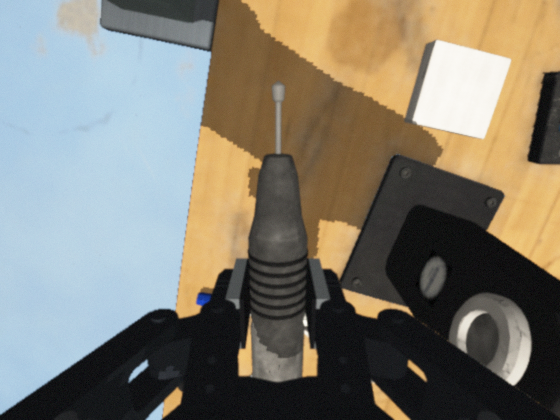

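Run:
```python
from h import *
D=np.load("pics/w3.npz");i=vision.camera_info("wrist");H=np.array(i["hand_eye"])
C=cloud(H,i,D["d"])
for v in range(84,255,14):
    r=C[v,240:320]; r=r[(r[:,2]<.03)]
    if len(r): print(v,"x",r[:,0].mean().round(4),"y",r[:,1].min().round(4),r[:,1].max().round(4),"topz",r[:,2].min().round(4))
```

```text
84 x 0.086 y -0.0016 0.0014 topz -0.013
98 x 0.081 y -0.002 0.0021 topz -0.0134
112 x 0.0759 y -0.0012 0.0011 topz -0.0121
126 x 0.0707 y -0.0012 0.0011 topz -0.0115
140 x 0.0654 y -0.0013 0.0007 topz -0.0113
154 x 0.0599 y -0.0041 0.004 topz -0.0117
168 x 0.0553 y -0.0067 0.0066 topz -0.0173
182 x 0.05 y -0.008 0.0079 topz -0.0188
196 x 0.0446 y -0.009 0.0084 topz -0.0191
210 x 0.039 y -0.0095 0.0095 topz -0.0195
224 x 0.0333 y -0.0107 0.0103 topz -0.0205
238 x 0.0278 y -0.0127 0.0122 topz -0.0225
252 x 0.0223 y -0.0128 0.0123 topz -0.0236
```

```bash
cat >> h.py <<'E'
p=np.array([.4505,.0128,1.278])
cX=np.array([np.cos(p[2]),np.sin(p[2]),0]);cZ=np.array([0,0,1.]);cY=np.cross(cZ,cX);cR=np.c_[cX,cY,cZ]
def W(l): return np.array([p[0],p[1],0])+np.array(l,float)@cR.T
UP=cR@[.887,0,.462];NO=cR@[-.462,0,.887]
E
python3 - <<'E'
from h import *
o=W([-.010,-.050,0]);print(o);q=R2q(down(p[2]))
ctrl.movel([*get_state()["tcp_pos"][:2],.19])
ctrl.movep([o[0],o[1],.19],q)
ctrl.movel([o[0],o[1],.11])
f0=get_state()["contact_force"]
ctrl.movel([o[0],o[1],.082],max_speed=.06);print((get_state()["contact_force"]-f0).round(2))
for z in(.079,.077,.0755,.0745):
    ctrl.movel([o[0],o[1],z],max_speed=.05); s=get_state();df=s["contact_force"]-f0; print(z,df.round(2),s["tcp_pos"].round(4))
    if df[2]>4: break
im,d,T,i=look("w4"); print(s["time"])
im,_=vision.grab_frame("scene");cv2.imwrite("pics/s4.png",cv2.resize(im[150:280,170:340],None,fx=4,fy=4,interpolation=cv2.INTER_CUBIC))
E
```

```text
[ 0.49548572 -0.01120594  0.        ]
[ 1.05 -0.46 -0.54]
0.079 [ 0.82 -0.34 -1.23] [ 0.4955 -0.0113  0.079 ]
0.077 [ 0.73 -0.42 -0.79] [ 0.4954 -0.0112  0.0769]
0.0755 [ 0.84  0.12 -0.45] [ 0.4955 -0.0112  0.0755]
0.0745 [-3.26  0.08 11.4 ] [ 0.4955 -0.0112  0.0754]
12.3667
```

View pics/w4.png

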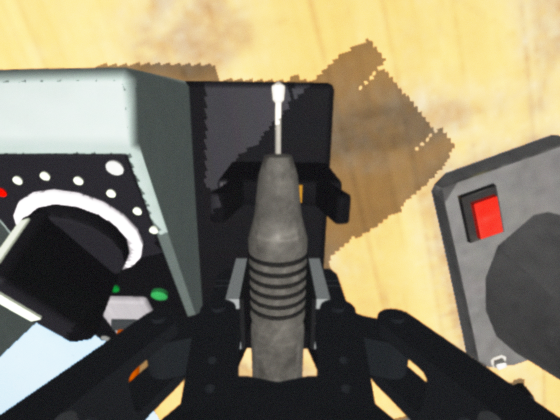

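View pics/s4.png

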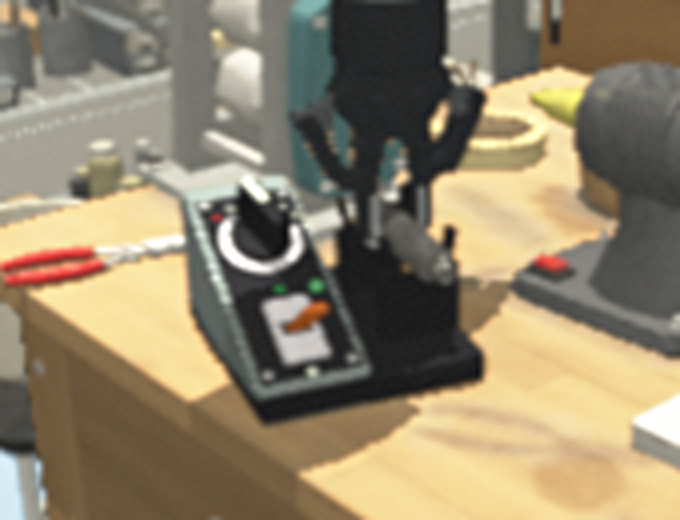

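Seated with contact at the predicted height; both saddles are under the body. I'll release and look.

Run:
```python
from h import *
ctrl.ungrasp(); t=get_state()["tcp_pos"]
ctrl.movel([t[0],t[1],.2])
sg=W([-.0175,.0375,.0637])+UP*.035
c=W([-.0175,.0375,.0637])
z=-NO;x=UP; 
tcp=sg+NO*.17-UP*.0
ctrl.movep(tcp,R2q(np.c_[x,np.cross(z,x),z]))
im,d,T,i=look("w5")
print(get_state()["qpos"].round(2),get_state()["time"])
cv2.imwrite("pics/w5z.png",cv2.resize(im[20:320,130:430],None,fx=2,fy=2,interpolation=cv2.INTER_CUBIC))
```

```text
[ 1.17  0.29 -0.92  2.1  -0.32  0.88  0.2 ] 15.0417
```

View pics/w5.png

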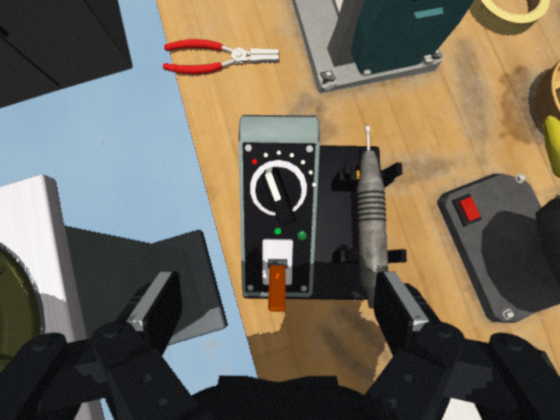

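The handpiece lies in both saddles with its burr up at (368,130). The selector bar has its pointer half up-left at (270,180), so it is at the first click. I'll measure both.

Run:
```python
from h import *
D=np.load("pics/w5.npz");T=D["T"];i=vision.camera_info("wrist");C=cloud(T,i,D["d"])
L=(C-np.array([p[0],p[1],0]))@cR
# handpiece
m=np.isfinite(L[...,2])&(abs(L[...,1]+.05)<.02)&(L[...,2]>.0975-.02)&(abs(L[...,0]+.01)<.03)
for a,b in((-.04,-.025),(-.025,-.01),(-.01,.005),(.005,.02)):
    q=m&(L[...,0]>a)&(L[...,0]<b);print("hp",L[q][:,1].min().round(4),L[q][:,1].max().round(4),L[q][:,2].max().round(4))
q=np.isfinite(L[...,2])&(abs(L[...,1]+.05)<.02)&(L[...,2]>.075);print("x ext",L[q][:,0].min(),L[q][:,0].max())
print("tip",(plane(T,i,[(368,127)],.085)-[p[0],p[1],0])@cR)
# selector: points in panel coords
c=W([-.0175,.0375,.0637]);PR=np.c_[UP,cY,NO];S=(C-c)@PR
b=(abs(S[...,0]-.035)<.03)&(abs(S[...,1])<.03)&(S[...,2]>.034)&(S[...,2]<.05)
P=S[b];print(len(P),P.mean(0),np.median(P[:,2]))
r=cv2.minAreaRect((P[:,:2]*1e3).astype(np.float32));print(r)
w,V=np.linalg.eigh(np.cov(P[:,:2].T));print("dir",V[:,1],np.arctan2(V[1,1],V[0,1]),np.sqrt(w))
b=(abs(S[...,0]-.035)<.03)&(abs(S[...,1])<.03)&(S[...,2]>.015);P=S[b];r=cv2.minAreaRect((P[:,:2]*1e3).astype(np.float32));print(r)
# paddle
b=(S[...,0]<-.03)&(S[...,0]>-.09)&(abs(S[...,1])<.02)&(S[...,2]>.015);P=S[b];print("pad",P.min(0),P.max(0),P.mean(0))
```

```text
hp -0.0604 -0.0365 0.0991
hp -0.0604 -0.0362 0.0994
hp -0.0616 -0.0363 0.1
hp -0.0607 -0.0362 0.1004
x ext -0.10456765323969788 0.2022742748630497
tip [[ 0.07480571 -0.05026881  0.085     ]]
898 [0.03799554 0.00052731 0.04143279] 0.04169000536711258
((36.926918029785156, 0.5784673690795898), (46.49845886230469, 14.128777503967285), 19.992937088012695)
dir [-0.94008428 -0.34094214] -2.7936737522351636 [0.00404139 0.01330685]
((36.99263000488281, 1.8875503540039062), (59.899410247802734, 44.161468505859375), 83.25688934326172)
pad [-0.06581193 -0.00679955  0.01500907] [-0.04184172  0.00938153  0.05512093] [-0.05248997  0.00123386  0.03717062]
```

View pics/w5z.png

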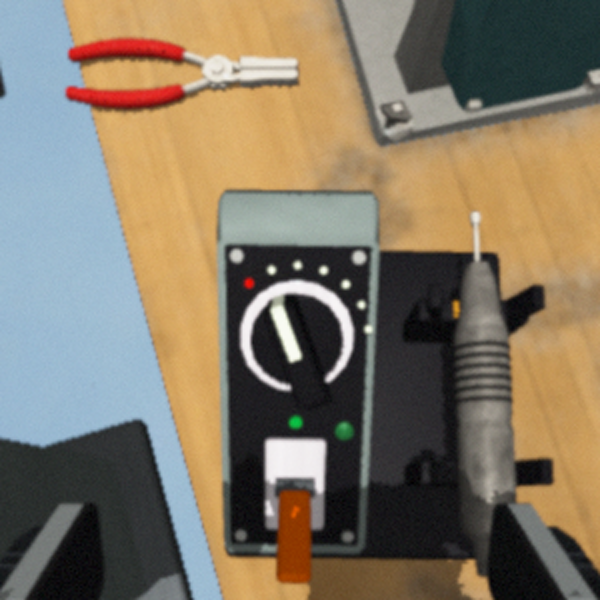

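Handpiece: tip at charger x=74.8, axis y≈-48.5, top z≈99–100, all within tolerance. Selector bar at +0.35 rad (first click). Now I'll grip it.

```bash
cat >> h.py <<'E'
PC=W([-.0175,.0375,.0637])
def pan(u,v,n): return PC+UP*u+cY*v+NO*n
def prot(th):
    z=-NO; x=np.cos(th)*UP+np.sin(th)*cY; return R2q(np.c_[x,np.cross(z,x),z])
E
python3 - <<'E'
from h import *
th=.36;u,v=.0362,.0005
ctrl.movep(pan(u,v,.09),prot(th))
ctrl.movel(pan(u,v,.013),max_speed=.1)
s=get_state();print(s["contact_force"].round(2))
ctrl.close_gripper(40)
s=get_state();print(s["width"],s["contact_force"].round(2),s["wrist_torque"].round(3),s["time"])
im,d,T,i=look("w6")
E
```

```text
[-0.34  1.16 -0.  ]
0.013346421182633074 [ 0.88 -0.85  6.08] [-0.213 -0.054 -0.112] 17.025
```

View pics/w6.png

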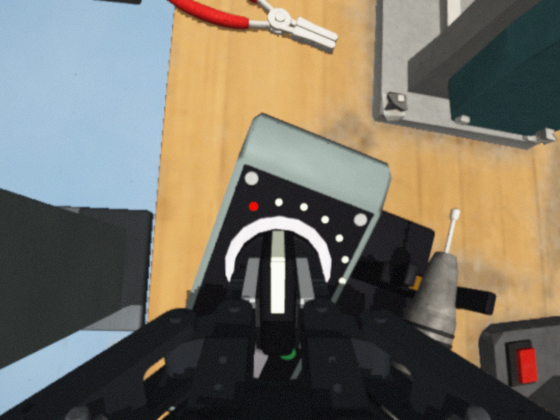

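The fingers grip the bar squarely and the pointer is at the second dot (278,202). Next I'll turn to the stop and back three clicks.

Run:
```python
from h import *
u,v=.0362,.0005;tp=pan(u,v,.013)
def tq():
    s=get_state();return th,(s["wrist_torque"]@NO).round(3),s["contact_force"].round(1),s["time"]
for th in(.5,.62,.72,.76,.79):
    ctrl.movep(tp,prot(th)); print(tq())
ctrl.pause(.25);print(tq())
im,d,T,i=look("w7")
```

```text
(0.5, np.float64(0.015), array([-0.4, -2.1,  5.8]), 17.325)
(0.62, np.float64(0.085), array([-1.1, -2.6,  5.9]), 17.575)
(0.72, np.float64(-0.314), array([-0.9, -2.4,  6.6]), 17.825)
(0.76, np.float64(-1.35), array([-1. , -1.6,  7.5]), 18.075)
(0.79, np.float64(-1.965), array([-1.3, -1.3,  8.7]), 18.325)
(0.79, np.float64(-1.977), array([-0.7, -1.6,  9.1]), 18.575)
```

View pics/w7.png

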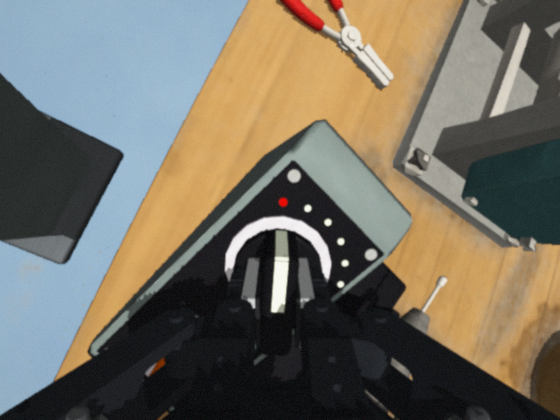

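The pointer is at the red dot (282,202), and the torque rose sharply near 0.72, so it is on the stop. Now three clicks clockwise.

Run:
```python
from h import *
u,v=.0362,.0005;tp=pan(u,v,.013)
for th in(.5,.2,-.1,-.36):
    ctrl.movep(tp,prot(th));s=get_state();print(th,(s["wrist_torque"]@NO).round(3),s["contact_force"].round(1),s["time"])
im,d,T,i=look("w8")
ctrl.ungrasp()
ctrl.movel(pan(u,v,.1))
ctrl.movep(pan(.035,0,.17),prot(0)); im,d,T,i=look("w9"); print(get_state()["time"])
C=cloud(T,i,d);S=(C-PC)@np.c_[UP,cY,NO]
b=(abs(S[...,0]-.035)<.03)&(abs(S[...,1])<.03)&(S[...,2]>.034)&(S[...,2]<.05)
print(cv2.minAreaRect((S[b][:,:2]*1e3).astype(np.float32)))
cv2.imwrite("pics/w9z.png",cv2.resize(im[20:320,130:430],None,fx=2,fy=2,interpolation=cv2.INTER_CUBIC))
```

```text
0.5 0.014 [-0.9 -3.3  8.4] 18.9
0.2 0.039 [ 1.2 -3.7  9.7] 19.1833
-0.1 0.084 [ 1.4 -3.3  9.8] 19.4667
-0.36 -0.134 [ 2.9 -2.  10.4] 19.7417
21.6833
((36.78097915649414, 0.11616134643554688), (14.102912902832031, 46.8891487121582), 68.75477600097656)
```

View pics/w9z.png

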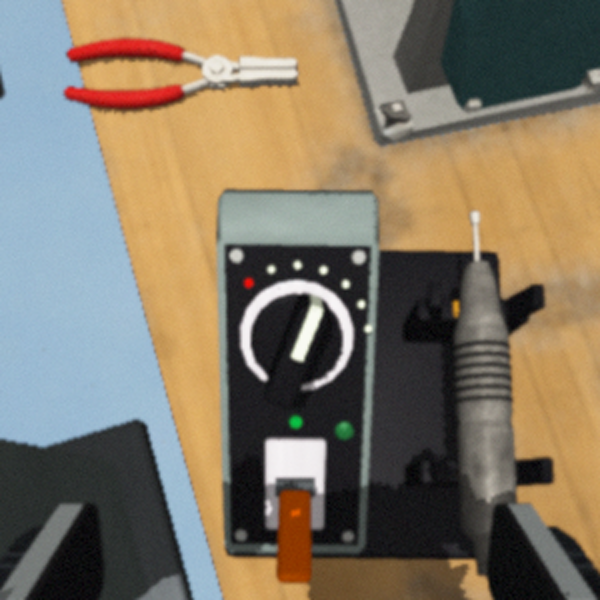

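Selector bar at -0.371 rad, which is 1.09 rad from the stop, the third click. Now the paddle, with shut fingers.

Run:
```python
from h import *
ctrl.close_gripper(20)
ctrl.movep(pan(-.105,.001,.13),prot(0))
ctrl.movel(pan(-.105,.001,.03))
s=get_state();f0=s["contact_force"];print(f0.round(1))
for u in(-.09,-.075,-.06,-.052,-.046,-.043,-.040):
    ctrl.movel(pan(u,.001,.03),max_speed=.06);s=get_state();f=(s["contact_force"]-f0)@UP;print(u,f.round(2),((s["tcp_pos"]-PC)@UP).round(4),s["time"])
    if f<-12: break
ctrl.pause(.2)
im,d,T,i=look("w10")
im,_=vision.grab_frame("scene");cv2.imwrite("pics/s10.png",cv2.resize(im[150:280,170:340],None,fx=4,fy=4,interpolation=cv2.INTER_CUBIC))
```

```text
[ 0.5  1.2 -0.5]
-0.09 -1.39 -0.0897 24.3
-0.075 -1.07 -0.0746 24.7
-0.06 -1.68 -0.0595 25.1
-0.052 -0.24 -0.0516 25.3833
-0.046 -0.91 -0.0456 25.6333
-0.043 -1.03 -0.0428 25.8833
-0.04 -9.65 -0.0416 26.1333
```

View pics/w10.png

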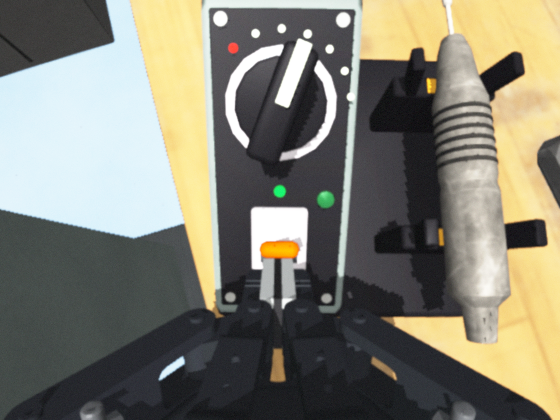

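View pics/s10.png

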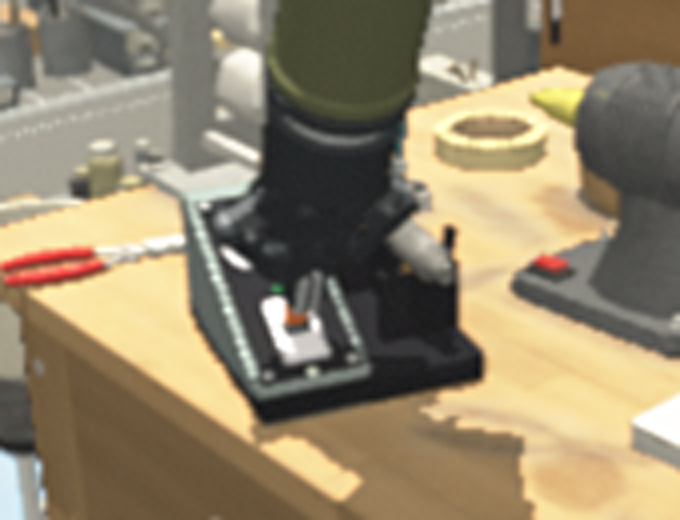

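The paddle met its hard stop at about the predicted place (9.7 N). I'll back off and check everything.

Run:
```python
from h import *
ctrl.movel(pan(-.08,.001,.03))
ctrl.movel(pan(-.08,.001,.13))
ctrl.movep(pan(.0,0,.22),prot(0)); im,d,T,i=look("w11")
C=cloud(T,i,d);S=(C-PC)@np.c_[UP,cY,NO];L=(C-np.array([p[0],p[1],0]))@cR
b=(abs(S[...,0]-.037)<.03)&(abs(S[...,1])<.03)&(S[...,2]>.034)&(S[...,2]<.046)
print("sel",cv2.minAreaRect((S[b][:,:2]*1e3).astype(np.float32)))
b=(S[...,0]<.0)&(S[...,0]>-.07)&(abs(S[...,1])<.015)&(S[...,2]>.04)&(S[...,2]<.08);print("paddle tip",S[b].mean(0),S[b].max(0))
for a,e in((-.04,-.01),(-.01,.02)):
    q=(abs(L[...,1]+.05)<.02)&(L[...,2]>.08)&(L[...,0]>a)&(L[...,0]<e);print("hp",L[q][:,1].min(),L[q][:,1].max(),L[q][:,2].max())
im,_=vision.grab_frame("top");cv2.imwrite("pics/top11.png",cv2.resize(im[160:280,160:420],None,fx=3,fy=3,interpolation=cv2.INTER_CUBIC))
print(get_state()["time"])
```

```text
sel ((36.598594665527344, 0.17427444458007812), (14.03925895690918, 47.06246566772461), 68.81206512451172)
paddle tip [-0.01929638  0.00101404  0.05109356] [-0.01483899  0.00854294  0.05570434]
hp -0.06117550826557432 -0.03623406017250415 0.09999977705126006
hp -0.06138553777358037 -0.03634220857594337 0.09978160471216702
28.3167
```

View pics/w11.png

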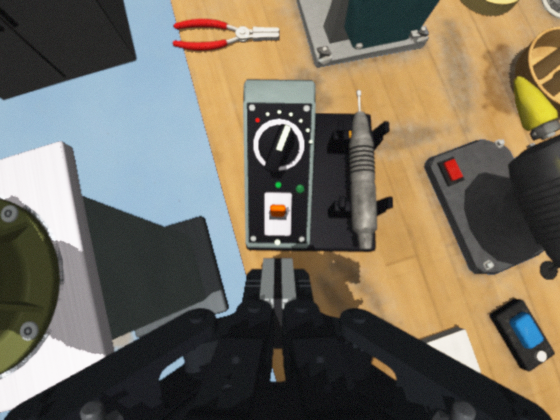

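View pics/top11.png

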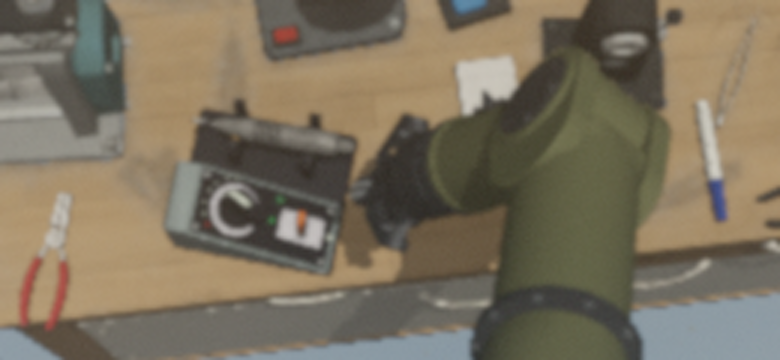

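The selector is at the third click and the paddle tip at u≈-18 mm, as expected for fully on. The handpiece is in place and the cutters, marker and block are where they were.

```bash
python3 -c "
from h import *
print(get_state()['contact_force'].round(2)); print(ticket.close_job())"
```

```text
[-0.17 -0.07 -0.44]
the job is handed in; nothing more can be done
None
```

The handpiece is on charge and I handed the job in at about 28 s; the hand-in reported no verdict. No check failed.

- **Handpiece:** It lies in both saddles with the burr to the back. The burr tip measured 75 mm along the charger's x (ideal 76). The axis is about 1 mm off the slot's centre line, and the top sits 1–2 mm higher than expected, within the 6 mm allowed.
- **Selector:** I turned it anticlockwise until the torque rose sharply with the pointer at the red dot. From there I turned it three clicks clockwise and let go. It measured about 1.09 rad (target 1.08).
- **Paddle switch:** I pushed it over to its hard stop, where the force reached 9.7 N. Its tip afterwards measured 18 mm down-slope of the panel's middle, as expected for fully on.
- **Surroundings:** In the last pictures the cutters, marker and steel block look where they were; I judged this by eye, and the arm partly hid the block in the top view. The arm was clear of everything, with the contact force near zero.

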